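# Crank the length stop to the blue mark

### The job

Turn the handwheel by its red grip until the pointer of the carriage stands at the middle of the blue clip on the scale, not the yellow one, then let go. Move the carriage only with the handwheel; do not push it by hand.

Things in the scene. Friction and masses are not known exactly. Their poses are not given: they have to be found in the camera images.
- length_stop: Fixed, grey base 155 x 370 mm with white scale, guide rods, green gearbox and black level handwheel, 129 mm across, rim top 92 mm above the bench. Origin: on the bench under the middle of the rods; y runs along the rods away from the wheel, x away from the scale. The wheel turns about the vertical line x = 0, y = -130 mm. One turn moves the carriage 60 mm: clockwise from above to +y, else to -y
- grip (a point): Red upright round grip on the handwheel, 22 mm in diameter, 93 to 149 mm above the bench. It spins freely on its pin, so it can be held without turning the hand while it is led round a level circle of 50 mm radius about the wheel's axis, with about 4 to 6 N. The wheel stays where it is left. This point: on the grip's axis, 129 mm above the bench
- carriage: Aluminium block on the rods, 88 x 50 x 40 mm, with an upright steel stop plate up to 95 mm above the bench and a small black pointer towards the scale. Origin: the tip of the pointer, 27 mm above the bench. It moves only along y of the length stop; its end stops lie beyond both clips
- blue_clip: Fixed blue clip on the outer edge of the scale, 24 mm wide along it: the wanted mark. A yellow clip of the same shape sits on the other side of the pointer at the start; the blue one may be on either side. Origin: middle of its underside, 20 mm above the bench; its y axis is parallel to that of the length stop

How it is judged:
By the outcome, as a careful person would: the job done as asked, in the order asked, and still so for the second after the job is handed in, with the robot touching nothing.
It also fails if it takes over 45 s, if anything falls off the work surface, if the arm or the gripper's body presses on something with over 40 N, if the wrist force passes 120 N, or if a joint passes its speed limit or range.

### The arm

A 6-joint arm with a two-finger parallel gripper is mounted at the origin on a cart in front of the work surface, level with it; the furniture and walls round the work are solid. World frame = base frame: x ahead of the robot, y to its left, z up, the work surface at z = 0. Lengths are in m, angles in degrees, forces in N, time in s.
With the tool pointing down it reaches from about 0.325 to 0.775 m from the base axis. Payload 5.5 kg.
Tool frame: the origin (TCP) lies at the centre of the arm's flange, where the gripper is bolted on; the fingertips stand 182 mm ahead of it and the grasp point (between the pads) lies 163 mm ahead of it; z points along the fingers, y is the line along which they close (so a half turn about z gives the same grasp; the last joint's range is limited). The gripper opens to 88 mm and grips with 3 to 60 N. Pads are 20 mm wide; open, the fingers measure 115 mm over their backs; the gripper's body (75 mm by 178 mm) begins 61 mm behind the grasp point.
Start: joints at [65.334, 5.22, 70.514, -0, 104.267, -3.249], TCP at [0.219, 0.559, 0.405] pointing down, gripper open.
Joint ranges: [-164.24, 164.24], [-49.07, 125.15], [9.68, 141.18], [-86.29, 266.29], [3.28, 154.24], [-151.56, 151.56]. Speed limits (degrees/s): [147.25, 147.25, 172.46, 180, 180, 180].

### API

Orientations are given as [roll, pitch, yaw] about the fixed x, y, z axes, in that order (R = Rz(yaw) Ry(pitch) Rx(roll)).
In Python, from station import r gives the robot as it stands. The module is installed in compiled form; this text tells all that it offers. Calls block until the motion is done:
- r.reach(position, orientation): joint-space move of the TCP to a pose.
- r.servo_line(position, rotation=None, speed=0.15): straight line of the TCP; rotation=None keeps the orientation; speed is the mean speed in m/s.
- r.move_joints(angles): joint-space move.
- r.let_go() and r.grab(squeeze=None): open the fingers fully, or close them until they stop; squeeze is the grip in N (None keeps the last).
- r.wait(seconds).
- r.inverse_kinematics(position, orientation): joint angles nearest the present ones, or None.
- r.sense(): the state.
- r.snapshot(name): name is "scene" or "top" or "wrist"; returns a dict with "frame" (420x560x3 uint8, red, green, blue), "fx", "fy", "cx", "cy" (pixels), "R" (3x3) and "t" (3): a world point X has camera coordinates R X + t. Camera axes: x right, y down, z forward; pixel columns grow to the right and rows downward; lengths in m; the calibration is good to about 2 mm. A picture is of the moment at which its call begins. There is no depth.
A pose or a line that the arm cannot do raises r.IKError and nothing moves.
- r.hand_in(): hands the job in; it is judged then, once.
The state is a dict: "clock": time; "joints": joint angles; "joint_vel": joint speeds; "joint_torque": joint torques, N m; "tcp_pos": TCP position; "orientation": TCP orientation; "contact_force": force on the tool from outside, world axes, zero at the start; "torque": the same for the moment, N m; "opening": finger opening in m; "gripper_force": force on a finger pad.
Only numpy, scipy, OpenCV 4.12 (cv2) and the standard library are available. Lean on these libraries where they do the work, as an engineer would, in place of code of your own. Each camera call takes 0.05 s, during which the arm holds its last target. There are 200 camera calls.

## Working session

There is one attempt and no reset: what is moved stays moved. The work goes in short steps, each a Python script; the robot and the scene stay as the last script left them, time stands still between calls to the robot, and variables do not carry over. Pictures are saved under pics/ and viewed, at most 10 in all, crops included, and the job is handed in when it is done.

```bash
mkdir -p pics; python3 - <<'E'
from station import r
import cv2,pickle
for n in ("scene","top"):
    s=r.snapshot(n); pickle.dump(s,open(n+".pkl","wb"))
    cv2.imwrite(f"pics/{n}0.png",cv2.resize(s["frame"][:,:,::-1],(800,600),interpolation=cv2.INTER_CUBIC))
    print(n,s["fx"],s["fy"],s["cx"],s["cy"],s["R"],s["t"])
print(r.sense())
E
```

```text
scene 538.0118282438187 538.0118282438187 281.70497534453455 207.44349108095759 [[-0.63265193 -0.77442681 -0.00382717]
 [-0.3603264   0.29872838 -0.88370031]
 [ 0.6855045  -0.55769568 -0.46803751]] [0.39077352 0.26685645 0.52663989]
top 420.16819117471033 420.16819117471033 283.4103802751877 204.33406317419713 [[ 0.01149479 -0.99983655  0.01395502]
 [-0.98741133 -0.0135515  -0.15759194]
 [ 0.15775529 -0.01196786 -0.98740571]] [0.02807221 0.5797981  0.87386179]
{'clock': 0.1, 'joints': array([ 6.53338099e+01,  5.26108280e+00,  7.05731496e+01,  4.70246884e-04,
        1.04268748e+02, -3.25038039e+00]), 'joint_vel': array([-0.01395113, -0.0214325 , -0.08373543,  0.09849046, -0.0376611 ,
        0.00849048]), 'joint_torque': array([ 2.38609558e-03, -4.47858846e+01, -4.07568526e+01,  6.98429556e-02,
        2.85002781e-02, -1.13336966e-04]), 'tcp_pos': array([0.21912225, 0.55862072, 0.40361381]), 'orientation': array([-1.79897211e+02, -6.29413709e-03,  1.58584300e+02]), 'contact_force': array([-0.14600961, -0.22945999,  0.01168068]), 'torque': array([-0.030812  ,  0.02378618,  0.01976008]), 'gripper_force': 0.0, 'opening': 0.08780172242039826}
```

View pics/top0.png

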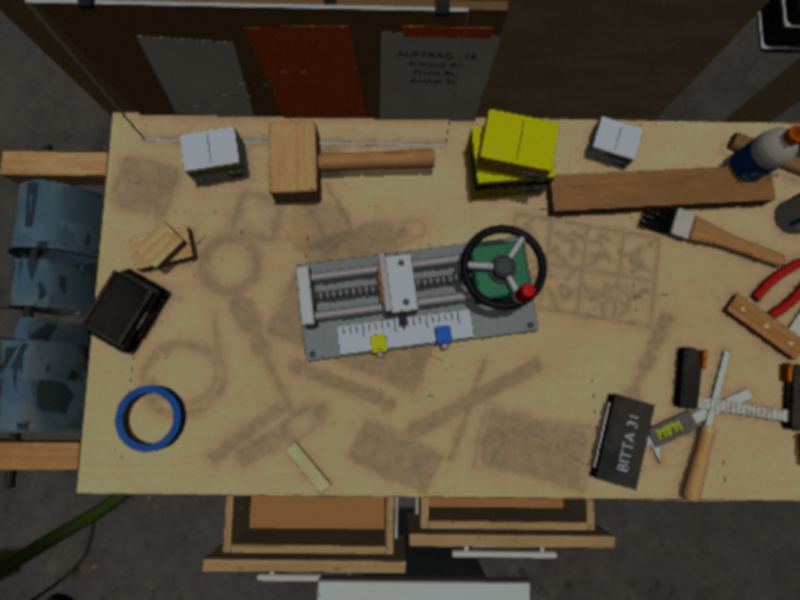

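View pics/scene0.png

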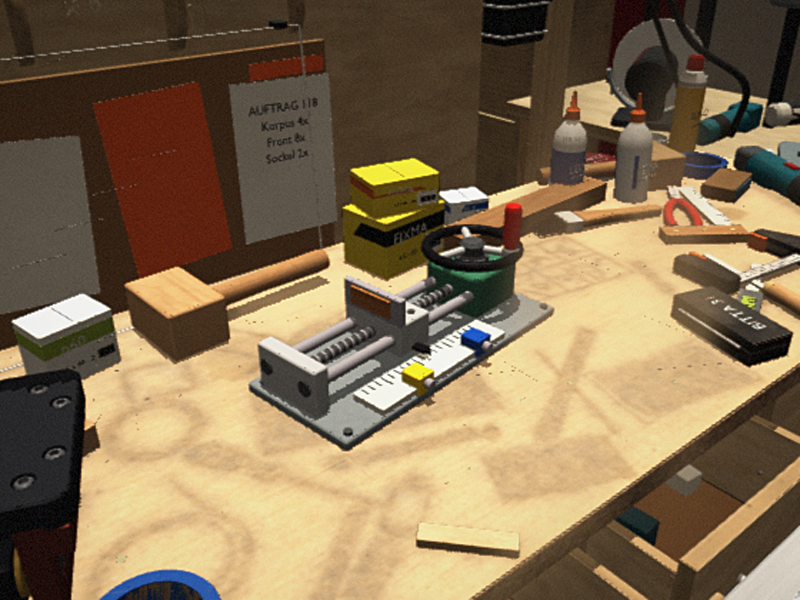

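The top view shows the length stop: scale toward the robot, wheel on the right at (503,267), red grip at (526,292), pointer at about (403,322), blue clip (443,335) on the wheel side, yellow (379,343). Blue lies toward -y, so the wheel turns counter-clockwise. I'll enlarge the area to measure.

```bash
python3 - <<'E'
import pickle,cv2
s=pickle.load(open("top.pkl","rb"))["frame"][150:260,200:390,::-1]
cv2.imwrite("pics/c1.png",cv2.convertScaleAbs(cv2.resize(s,None,fx=4.2,fy=4.2,interpolation=cv2.INTER_CUBIC),alpha=1.5))
s=pickle.load(open("scene.pkl","rb"))["frame"][130:320,165:395,::-1]
cv2.imwrite("pics/c2.png",cv2.resize(s,None,fx=3,fy=3,interpolation=cv2.INTER_CUBIC))
E
```

```text
(no output)
```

View pics/c1.png

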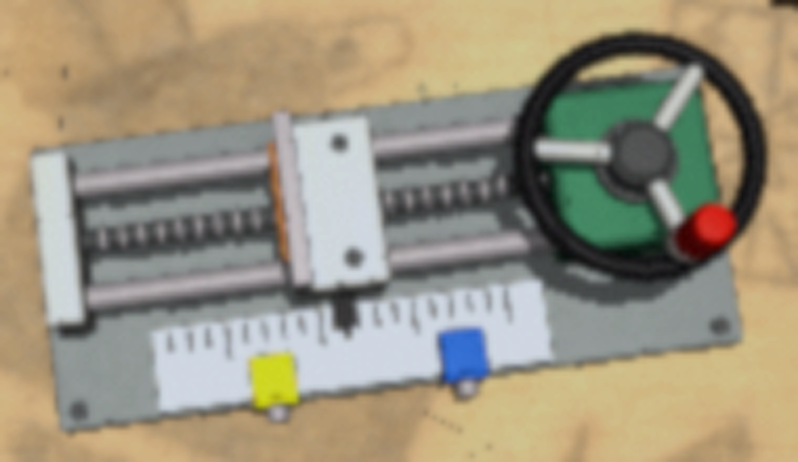

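View pics/c2.png

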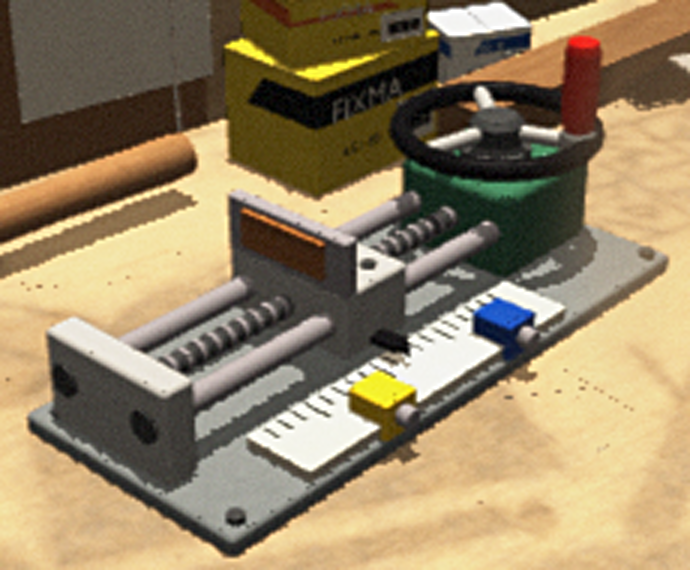

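```bash
cat > h.py <<'E'
import numpy as np,pickle
def ray(s,u,v,z):
    "world point at height z seen at pixel (u,v)"
    d=s["R"].T@np.array([(u-s["cx"])/s["fx"],(v-s["cy"])/s["fy"],1]); c=-s["R"].T@s["t"]
    return c+d*(z-c[2])/d[2]
E
python3 - <<'E'
from h import *
np.set_printoptions(precision=4,suppress=True)
T=pickle.load(open("top.pkl","rb"));S=pickle.load(open("scene.pkl","rb"))
t=lambda u,v,z:ray(T,200+(u+.5)/4.2-.5,150+(v+.5)/4.2-.5,z)
s=lambda u,v,z:ray(S,165+(u+.5)/3-.5,130+(v+.5)/3-.5,z)
w=t(640,156,.086);g=t(714,226,.149)
print("wheel",w,s(496,131,.086));print("grip",g,s(583,42,.149),np.linalg.norm((g-w)[:2]))
for z in(.008,.012):
  a,b,c,d=t(67,430,z),t(740,340,z),t(32,150,z),t(716,80,z);print("base",z,a,b,c,np.linalg.norm(a-b),np.linalg.norm(a-c),np.degrees(np.arctan2(*((a-b)[[0,1]]*[-1,1]))))
p=t(347,333,.027);print("ptr",p,s(408,350,.027))
for z in(.028,.032,.036):
  q=t(464,354,z);print("blue",z,q,np.linalg.norm(t(443,356,z)-t(485,352,z)),s(505,321,z))
f=lambda u,v,z:ray(T,u*.7,v*.7,z)
for z in(.1,.15,.2):print("box",z,f(555,175,z),f(480,165,z))
E
```

```text
wheel [ 0.6125 -0.1085  0.086 ] [ 0.6109 -0.1067  0.086 ]
grip [ 0.567  -0.1311  0.149 ] [ 0.5688 -0.1316  0.149 ] 0.050848753277912
base 0.008 [0.4755 0.1852 0.008 ] [ 0.5281 -0.175   0.008 ] [0.6271 0.2099 0.008 ] 0.364064561197913 0.1535830454470244 8.312479376601425
base 0.012 [0.4753 0.1847 0.012 ] [ 0.5278 -0.1741  0.012 ] [0.6263 0.2092 0.012 ] 0.36252490905542245 0.15293353299737905 8.312479376601424
ptr [0.5273 0.0371 0.027 ] [0.5294 0.0329 0.027 ]
blue 0.028 [ 0.5169 -0.0245  0.028 ] 0.02223318259720007 [ 0.5169 -0.0265  0.028 ]
blue 0.032 [ 0.5166 -0.0242  0.032 ] 0.02213712590728993 [ 0.5122 -0.0217  0.032 ]
blue 0.036 [ 0.5162 -0.0239  0.036 ] 0.022041069217379784 [ 0.5075 -0.017   0.036 ]
box 0.1 [ 0.7505 -0.186   0.1   ] [ 0.7642 -0.074   0.1   ]
box 0.15 [ 0.732  -0.1724  0.15  ] [ 0.7449 -0.0669  0.15  ]
box 0.2 [ 0.7134 -0.1588  0.2   ] [ 0.7256 -0.0599  0.2   ]
```

```bash
python3 - <<'E'
from station import r
import numpy as np,cv2
np.set_printoptions(precision=4,suppress=True)
for y in(0,180):print(y,r.inverse_kinematics([.568,-.1313,.292],[180,0,y]))
q=[r.inverse_kinematics([.568,-.1313,.292],[180,0,y]) for y in(0,180)]
y=180 if q[0] is None or (q[1] is not None and abs(q[1][5])<abs(q[0][5])) else 0
r.reach([.568,-.1313,.372],[180,0,y])
r.servo_line([.568,-.1313,.292],speed=.1)
f=r.sense()["contact_force"]
r.grab(20)
r.wait(.3)
s=r.sense();print(y,f,{k:s[k] for k in("clock","tcp_pos","orientation","contact_force","torque","opening","gripper_force","joints")})
cv2.imwrite("pics/g.png",r.snapshot("scene")["frame"][:,:,::-1])
E
```

```text
0 [-16.3594   2.996   84.2493  -0.      92.7547  73.6406]
180 [ -16.3594    2.996    84.2493    0.       92.7547 -106.3594]
0 [-0.1342 -0.1425 -0.5415] {'clock': 5.1167, 'tcp_pos': array([ 0.568 , -0.1317,  0.292 ]), 'orientation': array([179.9521,   0.0016,  -0.0236]), 'contact_force': array([-0.083 , -3.6946, -0.5775]), 'torque': array([-0.7612,  0.2082,  0.0211]), 'opening': 0.021284035909508454, 'gripper_force': 19.999086256630108, 'joints': array([-16.3808,   2.9985,  84.2476,  -0.0464,  92.7419,  73.6405])}
```

View pics/g.png

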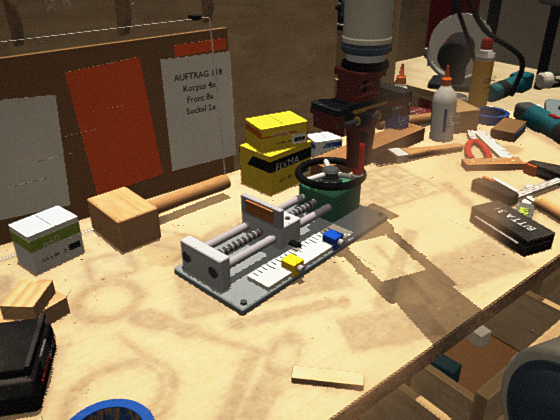

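The picture shows the fingers closed round the red grip at (358,160), and the opening reads 21 mm, so the grasp is good. I'll lead it counter-clockwise while watching the force.

```bash
cat > turn.py <<'E'
from station import r
import numpy as np,sys,cv2,pickle
W=np.array([.6117,-.1076]); G0=np.array([.568,-.1313]); A0=np.arctan2(*(G0-W)[::-1])
def turn(a,b,speed=.06):
    "lead the grip from a to b degrees past its start angle"
    n=max(1,int(np.ceil(abs(b-a)/15)))
    for k,x in enumerate(np.linspace(a,b,n+1)[1:]):
        th=A0+np.radians(x); e=np.array([np.cos(th),np.sin(th)])
        r.servo_line([*(W+.05*e),.292],speed=speed)
        s=r.sense();f=s["contact_force"]
        print(round(x),"rad %.1f tan %.1f z %.1f"%(f[:2]@e,f[1]*e[0]-f[0]*e[1],f[2]),"t%.1f op%.4f"%(s["clock"],s["opening"]))
        if np.linalg.norm(f)>35: print("STOP");return
def look(name):
    for n in("scene","top"):
        s=r.snapshot(n);pickle.dump(s,open(f"{n}{name}.pkl","wb"))
E
python3 -c "
from turn import *
turn(0,90)"
```

```text
15 rad 6.0 tan -0.9 z 0.6 t5.5 op0.0217
30 rad 7.4 tan -0.9 z 1.6 t5.9 op0.0215
45 rad 8.8 tan -1.4 z 0.2 t6.3 op0.0211
60 rad 10.3 tan -1.3 z 0.4 t6.6 op0.0215
75 rad 10.5 tan -0.9 z -0.8 t7.0 op0.0218
90 rad 10.4 tan -0.6 z -1.8 t7.4 op0.0211
```

```bash
python3 -c "
from turn import *
turn(90,330)
look('1')
a=pickle.load(open('top1.pkl','rb'))['frame'][195:255,230:350,::-1]
b=pickle.load(open('scene1.pkl','rb'))['frame'][205:285,235:365,::-1]
a=cv2.resize(a,(600,300),interpolation=cv2.INTER_CUBIC);b=cv2.resize(b,(600,300*1),interpolation=cv2.INTER_CUBIC)
a=cv2.convertScaleAbs(a,alpha=1.5)
cv2.imwrite('pics/l1.png',np.vstack([a,b]))
"
```

```text
105 rad 10.3 tan -1.8 z -2.6 t7.7 op0.0212
120 rad 10.2 tan -0.8 z -2.7 t8.1 op0.0214
135 rad 6.6 tan -0.3 z -2.4 t8.5 op0.0212
150 rad 5.7 tan 0.9 z -2.0 t8.8 op0.0214
165 rad 3.2 tan 0.9 z -1.1 t9.2 op0.0209
180 rad 0.2 tan 0.3 z -0.1 t9.6 op0.0218
195 rad -3.5 tan -0.0 z 2.1 t9.9 op0.0215
210 rad -6.0 tan 0.3 z 0.6 t10.3 op0.0211
225 rad -7.4 tan -0.1 z 0.4 t10.7 op0.0217
240 rad -8.8 tan -0.9 z -0.4 t11.0 op0.0212
255 rad -10.0 tan 0.1 z -0.7 t11.4 op0.0214
270 rad -11.5 tan 0.4 z -3.3 t11.8 op0.0213
285 rad -9.8 tan 1.4 z -3.6 t12.1 op0.0216
300 rad -9.8 tan 0.4 z -3.4 t12.5 op0.0216
315 rad -7.7 tan -0.1 z -3.2 t12.9 op0.0217
330 rad -5.5 tan -0.1 z -2.2 t13.2 op0.0215
```

View pics/l1.png

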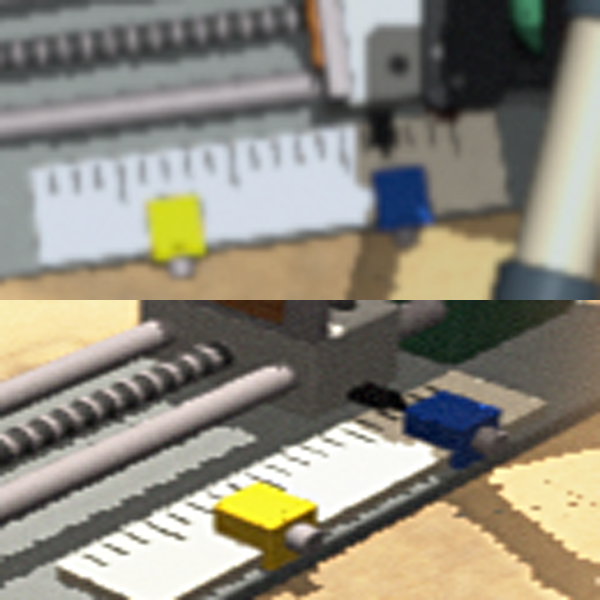

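Upper half (top view, x5): the pointer tip is at about (383,152), short of the blue clip, whose centre is about (401,197).

```bash
python3 - <<'E'
from h import *
T=pickle.load(open("top1.pkl","rb"))
t=lambda u,v,z:ray(T,230+(u+.5)/5-.5,195+(v+.5)/5-.5,z)[:2]
# direction from scale upper edge, z~.016: (30,172)->(355,127); lower: (40,263)-(505,207)
for A,B in(((30,172),(355,127)),((40,263),(505,207))):
  d=t(*A,.014)-t(*B,.014);print("yaw",np.degrees(np.arctan2(-d[0],d[1])))
Y=np.radians(8);y=np.array([-np.sin(Y),np.cos(Y)])
for yw in(7,8,8.3):
  Y=np.radians(yw);y=np.array([-np.sin(Y),np.cos(Y)])
  print(yw,[1000*(y@(t(401,197,z)-t(383,152,.027))) for z in(.03,.036)])
E
```

```text
yaw 8.676759436486709
yaw 7.569766494987991
7 [np.float64(-5.282242916720427), np.float64(-4.765183815767893)]
8 [np.float64(-4.91566426944831), np.float64(-4.3904055406425355)]
8.3 [np.float64(-4.805393597349074), np.float64(-4.277706067595935)]
```

```bash
python3 -c "
from turn import *
turn(330,357,.04)
r.let_go(); p=r.sense()['tcp_pos']
r.servo_line([p[0],p[1],.38],speed=.12)
r.servo_line([.47,-.02,.40],speed=.15)
s=r.snapshot('wrist');pickle.dump(s,open('w.pkl','wb'))
cv2.imwrite('pics/w.png',cv2.resize(s['frame'][:,:,::-1],(800,600),interpolation=cv2.INTER_CUBIC))
print(-s['R'].T@s['t'],s['R'],r.sense()['clock'])
"
```

```text
344 rad -4.2 tan -2.7 z -0.9 t13.8 op0.0217
357 rad -2.4 tan -1.4 z 0.3 t14.2 op0.0210
[ 0.54916678 -0.02036315  0.3793199 ] [[-9.50215630e-04 -9.99999445e-01  4.55818856e-04]
 [-9.57840494e-01  1.04111172e-03  2.87298631e-01]
 [-2.87298946e-01 -1.63606109e-04 -9.57840952e-01]] 17.3917
```

View pics/w.png

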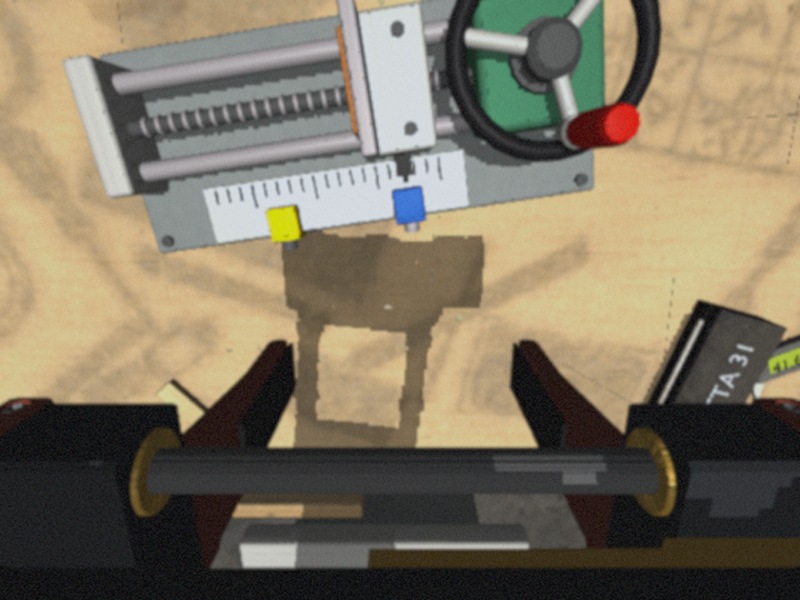

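The wheel is released and the fingers are clear. Pointer tip is near (406,181) and the blue clip centre near (409,206), so it's nearly aligned. I'll enlarge this view.

```bash
python3 - <<'E'
import pickle,cv2
s=pickle.load(open("w.pkl","rb"))["frame"][100:165,245:335,::-1]
cv2.imwrite("pics/w2.png",cv2.resize(s,None,fx=8,fy=8,interpolation=cv2.INTER_CUBIC))
E
```

```text
(no output)
```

View pics/w2.png

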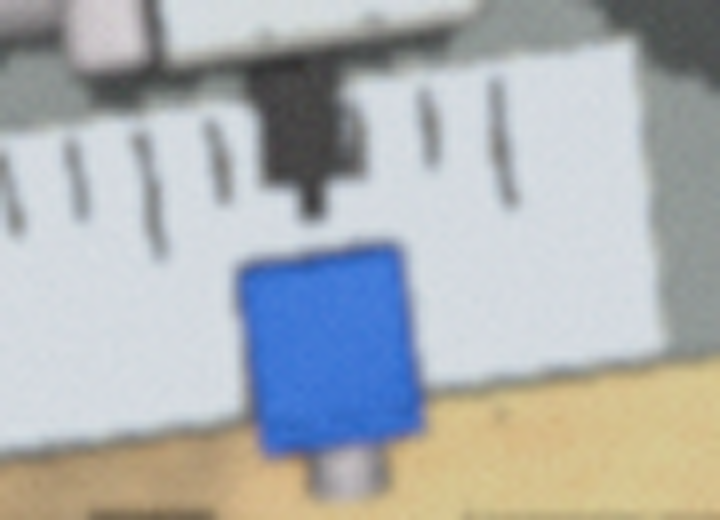

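```bash
python3 -c "
from station import r
print(r.hand_in())"
```

```text
the job is handed in; nothing more can be done
None
```

I turned the handwheel about 357° counter-clockwise by its red grip and let go; the pointer stands about 0.4 mm from the blue clip's middle, measured in the wrist camera view. The job is handed in; no verdict came back.

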